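# Raise the router cutter three turns and lock the lift

## Robot

A 6-joint arm with a two-finger parallel gripper is mounted at the origin on the work surface. World frame = base frame: x ahead of the robot, y to its left, z up, the work surface at z = 0. Lengths are in m, angles in rad, forces in N, time in s.
With the tool pointing down it reaches from about 0.25 to 0.8 m from the base axis. Payload 3.9 kg.
Tool frame: the origin (TCP) lies at the very end of the fingers, on their centre line; the grasp point (between the pads) lies 19 mm behind it (ctrl.grip_point_offset is the distance from the TCP to the grasp point, in m); z points along the fingers, y is the direction in which the jaws open and shut (so a half turn about z gives the same grasp; the last joint's range is limited). The gripper opens to 85 mm and grips with 20 to 120 N. Pads are 22 mm wide; open, the fingers measure 114 mm over their backs; the gripper's body (76 mm by 85 mm) begins 54 mm behind the grasp point. The pads swing forward as they close: fully open they stand 13 mm farther back than shut.
Start: joints at [-1.223, 0.26, -0.138, 1.173, 0, 1.571], TCP at [0.179, -0.494, 0.231] pointing down, gripper open.
Joint ranges: [-2.78, 2.78], [-0.83, 1.72], [-1.28, 1.37], [-1.9, 2.12], [-1.57, 1.48], [-3.14, 3.14]. Speed limits (rad/s): [2.57, 2.57, 3.14, 3.14, 3.14, 3.14].

## Interface

Orientations are given as a unit quaternion [x, y, z, w].
In Python, from plant import ctrl gives the robot as it stands.
- The arm moves only by the shell command python3 -m inch 'ROWS' [FORCE]. ROWS is a JSON object of lists of equal length, an entry for each row: "delta_pos": the shift along the tool's x, y, z in m, a list of three; "rotation": the turn, a rotation vector about the tool's x, y, z in degrees, a list of three; "hand": the gripper command: -1 is shut, 1 is fully open, values between are in proportion. In form: {"delta_pos": [[dx, dy, dz], ...], "rotation": [[wx, wy, wz], ...], "hand": [hand, ...]}. A call has 1 to 8 rows; each row is the pose to reach, as a shift and turn from the pose measured when the call began, along the tool's axes at that moment; what a row does not reach only later rows make up. A row lasts 1/10 s, in which the tool goes at most 50 mm and 8.59 degrees, less where a joint would pass 70% of its speed; a pose out of reach is approached as far as the arm can. A call with a gripper value outside its range is refused whole. The fingers move at their own pace and stop on an object; FORCE is the grip in N (left out, the last holds). Time passes only in rows, so rows that repeat a pose let the fingers close. It gives the time, the measured TCP pose, the force and the opening at its end, in the units of the state.
- ctrl.state(): the state, without advancing time (a new reading comes with each control period).
- ctrl.get_image(name): name is "side" or "top" or "wrist"; returns the picture (384x512x3 uint8, red, green, blue); there is no depth.
- ctrl.get_calibration(name): a dict with "mtx" (3x3 intrinsics, pixels), "k1" (the pictures are not rectified: a ray, as slopes to the right and down, at radius r is drawn at 1 + k1 r^2 times it, then the intrinsics apply), "T" (4x4, takes a point from camera to world coordinates). Camera axes: x right, y up, looking along -z (the intrinsics and any distortion apply to the point x, -y, -z); pixel columns grow to the right and rows downward; lengths in m; the calibration is good to about 2 mm. A picture is of the moment at which its call begins: read the wrist's pose just before it. get_calibration takes no time and is no camera call; for the wrist camera it gives the pose at the moment of the call.
- ctrl.close_job(): hands the job in, once; it reports no verdict.
The state is a dict: "clock": time; "qpos": joint angles; "joint_velocities": joint speeds; "effort": joint torques, N m; "eef_pos": TCP position; "ee_rot": TCP orientation; "ft_force": force on the tool from outside, world axes, zero at the start; "wrist_torque": the same for the moment, N m; "width": opening from 0.0 (shut) to 1.0 (fully open).
Only numpy, scipy, OpenCV 4.12 (cv2) and the standard library are available. Lean on these libraries where they do the work, as an engineer would, in place of code of your own. Each camera call takes 0.05 s, during which the arm holds its last target.

## Task

Raise the router cutter by giving the red-handled crank exactly three full turns clockwise (seen from above), leaving its handle pointing just where it pointed at the start. Then push the yellow lock lever past its stiff detent so that it drops into the locked notch, over the green pad, and let go. Keep the lever unlocked until the cranking is done, do not touch the cutter, and leave the other things on the bench where they are.

Things in the scene. Friction and masses are not known exactly. Their poses are not given: they have to be found in the camera images.
- lift_plate: fixed aluminium router-lift plate, 260 mm (its x) by 400 mm (its y), 12 mm thick, lying on the bench; origin at the centre of its underside, z up, x away from the robot at yaw 0. In its frame (mm): crank axis at x 0, y 110; lock lever axis at x 60, y -120; cutter at x 20, y 0. A low fence, up to 52 mm above the bench, runs along its far edge (x 107 to 175)
- crank_handle (a point): centre of the crank's upright red handle (on its axis, half-way up), 83 mm above the bench and 60 mm from the crank's axis. A round grip 26 mm across, from 48 to 118 mm above the bench; it spins freely on its pin, so a gripper can hold it without turning. It moves in a level circle, with the flat steel crank arm beneath it
- crank_axis (a point): point on the crank's vertical axis, at the top of its hub, 52 mm above the bench; the arm to the handle lies 34 to 46 mm above the bench. The crank turns either way, many turns, with an even drag of about 2 N at the handle and stays where it is left. Clockwise from above raises the cutter. Nothing shows the count of turns
- cutter: router cutter, 32 mm across its wings, in the middle of the plate; origin at the centre of its top end, which starts 4 to 8 mm above the plate's top face and rises 4 mm for each full clockwise turn of the crank. Not to be touched
- lock_knob (a point): centre of the lock lever's upright black knob, 62 mm above the bench, 100 mm from the lever's axis. Knob 28 mm across, from 39 to 85 mm above the bench; the flat yellow lever arm beneath it lies 30 to 40 mm above the bench, and the detent block beneath its path reaches 28 mm
- lock_lever (a joint): lock lever angle (rad), growing counter-clockwise from above. 0: released stop, knob over the black pad; starts at 0 to 0.3. It moves freely (about 1 N at the knob) to 0.49, where a sprung detent stops it; about 10 N at the knob pushes it on over the crest at 0.70, and from about 0.75 it snaps by itself into the locked notch, 0.88 to 1.06 (hard stop), knob over the green pad
- lever_axis (a point): point on the lock lever's vertical axis, 42 mm above the bench. At lever angle 0 the arm points from here 0.5 rad clockwise (from above) of the plate's -x direction; at angle 1.0, in the notch, the knob is at x -28, y -168 mm in the plate's frame
- test_piece: pale wooden test piece, 100 x 45 x 22 mm, lying on the lift plate on its robot side; origin at the centre of its underside; bystander, leave alone
- push_block: yellow push block 180 x 80 mm with a wooden grip, 68 mm tall overall; origin under its centre; bystander, leave alone
- glue_bottle: yellow bottle, 64 mm across, 170 mm tall; origin under its centre; bystander, leave alone
- screw_jar: glass jar, 72 mm across, 90 mm tall; origin under its centre; bystander, leave alone
- spanner: steel spanner about 190 mm long lying flat; bystander, leave alone
- bench_brush: brush about 200 mm long lying flat; bystander, leave alone
- offcut: dark wood offcut 150 x 60 x 35 mm; origin under its centre; bystander, leave alone

How it is judged:
On the way, in this order (a step that is already met when the one before it is completed fails the run):
1. the crank has made three full clockwise turns and its handle is back where it started, with the lever still unlocked (z of cutter in the frame of lift_plate between 0.0279 and 0.0321 m and distance of crank_handle from where it was at the start of the episode below 0.018 m and value of joint lock_lever below 0.5 rad), for 0.3 s.
2. the lock lever is in its locked notch (value of joint lock_lever above 0.82 rad), for 0.2 s.
At the end, for the whole second after the job is handed in: The crank has been turned clockwise by exactly three turns in all (the cutter stands 12 mm higher than at the start), with its handle within 18 mm (about 17 degrees) of where it started; the lock lever rests in its locked notch (beyond 0.82 rad); all is at rest and released (z of cutter in the frame of lift_plate between 0.0279 and 0.0321 m and distance of crank_handle from where it was at the start of the episode below 0.018 m and value of joint lock_lever above 0.82 rad and velocity of joint lock_lever between -0.1 and 0.1 rad/s and linear speed of cutter below 0.002 m/s); the robot touches nothing.
It fails at once if the lever is locked before the three turns are made (value of joint lock_lever above 0.67 rad and not (z of cutter in the frame of lift_plate between 0.0279 and 0.0321 m)).
It fails at once if the robot touches the cutter (contact force between any of the arm, the fingers and cutter above 1 N).
It fails at once if another thing on the bench is moved by more than 30 mm (distance of any of test_piece, push_block, glue_bottle, screw_jar, spanner, bench_brush, offcut from where it was at the start of the episode above 0.03 m).
It also fails if it takes over 67 s, if anything falls off the work surface, if the arm or the gripper's body presses on something with over 40 N, if the wrist force passes 120 N, or if a joint passes its speed limit or range.

## Working session

There is one attempt and no reset: what is moved stays moved. The work goes in short steps, Python scripts to look and compute and a shell command to move; the robot and the scene stay as the last step left them, time stands still between calls to the robot, and variables do not carry over. Pictures are saved under pics/ and viewed, and the job is handed in when it is done.

```bash
ls; mkdir -p pics; python3 - <<'E'
from plant import ctrl
import cv2
for n in("top","side","wrist"):
    cv2.imwrite(f"pics/{n}0.png",ctrl.get_image(n)[:,:,::-1])
    c=ctrl.get_calibration(n);print(n,c)
print(ctrl.state(),ctrl.grip_point_offset)
E
```

```text
pics
top {'mtx': array([[475.06681691,   0.        , 262.84948801],
       [  0.        , 475.06681691, 196.07450821],
       [  0.        ,   0.        ,   1.        ]]), 'k1': -0.010274681009033908, 'T': array([[ 0.02537631,  0.98898751, -0.14580721,  0.31630511],
       [-0.99955221,  0.02741527,  0.01199125,  0.00894622],
       [ 0.01585654,  0.14543763,  0.98924035,  1.40832891],
       [ 0.        ,  0.        ,  0.        ,  1.        ]])}
side {'mtx': array([[388.33532088,   0.        , 260.05101012],
       [  0.        , 388.33532088, 186.99215095],
       [  0.        ,   0.        ,   1.        ]]), 'k1': -0.012989961065723137, 'T': array([[-0.97069121,  0.12568882, -0.20484357,  0.22698381],
       [-0.23956266, -0.57409718,  0.78295731,  1.00285865],
       [-0.01919114,  0.80908266,  0.58738144,  0.82936007],
       [ 0.        ,  0.        ,  0.        ,  1.        ]])}
wrist {'mtx': array([[335.26542104,   0.        , 252.57249702],
       [  0.        , 335.26542104, 195.51899961],
       [  0.        ,   0.        ,   1.        ]]), 'k1': -0.06261080224603971, 'T'
[... 333 characters left out ...]
00e+00]])}
{'clock': 0.15, 'qpos': array([-1.22296780e+00,  2.60545570e-01, -1.39078022e-01,  1.17274984e+00,
       -2.93167586e-06,  1.57082878e+00]), 'joint_velocities': array([ 0.00027518, -0.00218061,  0.00432001, -0.00044645, -0.00073768,
       -0.00149622]), 'effort': array([-2.32942213e-03, -4.06005406e+01,  2.54166234e+01,  1.26930914e-02,
       -7.16299860e-05,  1.78614908e-05]), 'eef_pos': array([ 0.17876233, -0.49304551,  0.23064763]), 'ee_rot': array([ 9.84917495e-01,  1.73022848e-01, -1.37906612e-04, -7.76401543e-04]), 'ft_force': array([ 0.08699415, -0.22106971, -0.8910876 ]), 'wrist_torque': array([-0.02213744,  0.03215413,  0.04112208]), 'width': 1.0003769500374184} 0.0187
```

View pics/top0.png

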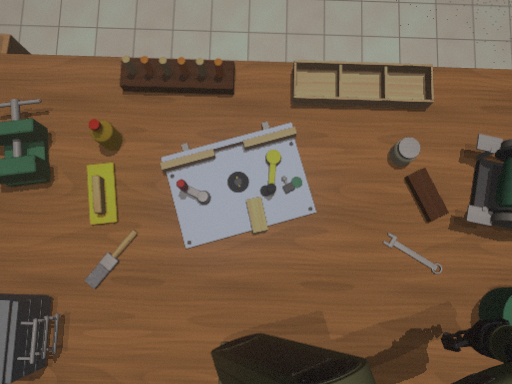

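View pics/side0.png

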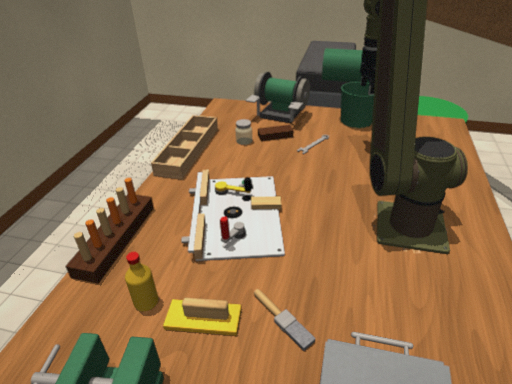

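View pics/wrist0.png

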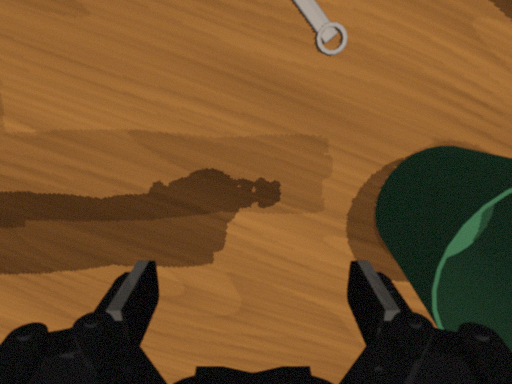

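```bash
cat > h.py <<'E'
import numpy as np,cv2
from plant import ctrl
def ray(cal,u,v):
    K=cal["mtx"];x=(u-K[0,2])/K[0,0];y=(v-K[1,2])/K[1,1]
    xd=np.array([x,y]);p=xd.copy()
    for _ in range(20): p=xd/(1+cal["k1"]*(p@p))
    d=cal["T"][:3,:3]@np.array([p[0],-p[1],-1.]);return cal["T"][:3,3],d
def onz(cal,u,v,z):
    o,d=ray(cal,u,v);return o+d*(z-o[2])/d[2]
def proj(cal,P):
    q=cal["T"][:3,:3].T@(np.array(P)-cal["T"][:3,3]);x=np.array([q[0],-q[1]])/-q[2]
    x=x*(1+cal["k1"]*(x@x));return cal["mtx"][:2,:2]@x+cal["mtx"][:2,2]
E
python3 - <<'E'
import cv2
a=cv2.imread('pics/top0.png')[115:250,155:320];cv2.imwrite('pics/topc.png',cv2.resize(a,None,fx=4.4,fy=4.4,interpolation=cv2.INTER_CUBIC))
a=cv2.imread('pics/side0.png')[160:270,170:300];cv2.imwrite('pics/sidec.png',cv2.resize(a,None,fx=5,fy=5,interpolation=cv2.INTER_CUBIC))
E
```

```text
(no output)
```

View pics/topc.png

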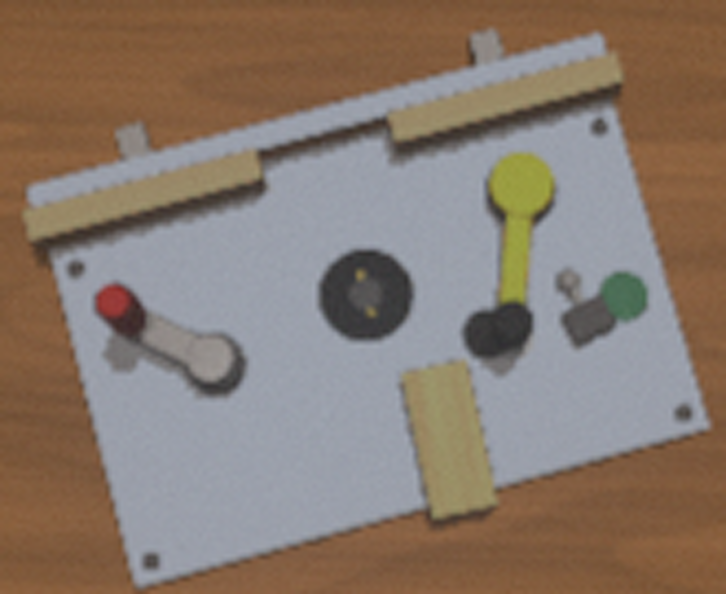

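View pics/sidec.png

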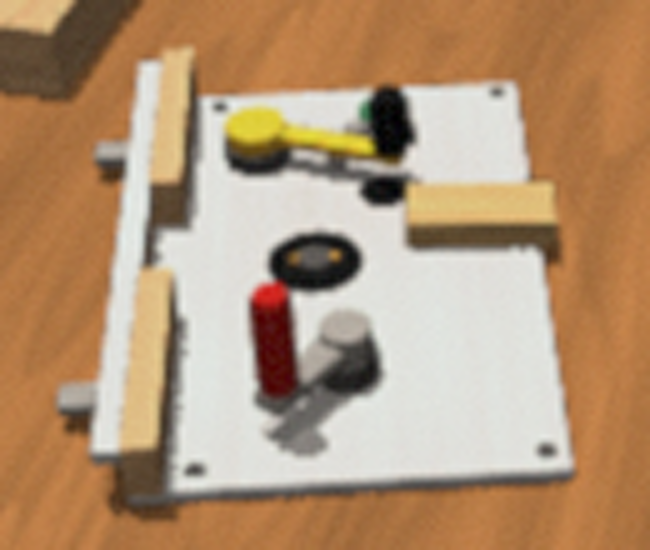

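```bash
python3 - <<'E'
from h import *
c=ctrl.get_calibration("top");s=ctrl.get_calibration("side")
t=lambda x,y,z:onz(c,155+(x-1.7)/4.4,115+(y-1.7)/4.4,z)
s2=lambda x,y,z:onz(s,170+(x-2)/5,160+(y-2)/5,z)
P=dict(handle=(115,302,.118),hub=(215,358,.052),lev=(521,186,.042),knob=(512,323,.085),nl=(137,587,.012),nr=(709,428,.012),fl=(52,258,.012),cut=(366,294,.018),h1=(75,269,.012),h2=(599,126,.012),h3=(683,412,.012),h4=(151,561,.012),green=(624,295,.03))
W={k:t(*v) for k,v in P.items()}
for k,v in W.items():print(k,v.round(4))
S=dict(handle=(270,295,.118),hub=(346,328,.052),lev=(256,128,.042),knob=(389,97,.085))
for k,v in S.items():print('side',k,s2(*v).round(4))
a=W['nl']-W['nr'];yaw=np.arctan2(-a[0],a[1]);print('yaw',yaw)
a=W['hub']-W['lev'];print('hub-lev yaw',np.arctan2(a[1],a[0])-np.arctan2(230,-60))
for z,n in((.083,'handle'),):
  d=W['handle']-W['hub'];print(np.hypot(*d[:2]),np.arctan2(d[1],d[0]))
d=W['knob']-W['lev'];print(np.hypot(*d[:2]),np.arctan2(d[1],d[0]))
# pad-based
R=np.array([[np.cos(yaw),-np.sin(yaw)],[np.sin(yaw),np.cos(yaw)]])
o=.5*(W['hub'][:2]+W['lev'][:2])-R@[.03,-.005];print('plate',o)
o2=(W['nl']+W['nr'])[:2]/2+R@[.13,0];print('plate edge',o2, 'holes',sum(W[h] for h in('h1','h2','h3','h4'))/4)
print('cut from plate',o+R@[.02,0])
print('locked knob',o+R@[-.028,-.168])
E
```

```text
handle [0.5359 0.2199 0.118 ]
hub [0.5118 0.1635 0.052 ]
lev [ 0.6351 -0.0346  0.042 ]
knob [ 0.535  -0.0295  0.085 ]
nl [0.3627 0.213  0.012 ]
nr [ 0.4791 -0.1659  0.012 ]
fl [0.583  0.2814 0.012 ]
cut [0.5631 0.0676 0.018 ]
h1 [0.5758 0.2654 0.012 ]
h2 [ 0.6859 -0.0882  0.012 ]
h3 [ 0.4895 -0.1482  0.012 ]
h4 [0.3801 0.2046 0.012 ]
green [ 0.5652 -0.1057  0.03  ]
side handle [0.539  0.2235 0.118 ]
side hub [0.5137 0.1702 0.052 ]
side lev [ 0.6378 -0.0277  0.042 ]
side knob [ 0.5391 -0.0247  0.085 ]
yaw 0.2980718799918959
hub-lev yaw 0.30168979738671364
0.06133340761594172 1.1668844053086105
0.1002756425719507 3.090255869261034
plate [0.54328871 0.06042426]
plate edge [0.54519312 0.0617708 ] holes [0.53282788 0.05839832 0.012     ]
cut from plate [0.5624068  0.06629781]
locked knob [ 0.56586123 -0.10839068]
```

```bash
cat >> h.py <<'E'
from scipy.spatial.transform import Rotation as Ro
def togo(*targets):
    s=ctrl.state();R=Ro.from_quat(s["ee_rot"])
    print('clock',s['clock'],'tcp',s['eef_pos'].round(4),'F',s['ft_force'].round(1),'w',round(s['width'],3),'rotvec deg to vertical-yaw0.348:',np.degrees((R.inv()*Ro.from_quat([np.cos(.174),np.sin(.174),0,0])).as_rotvec()).round(2))
    for t in targets: print(R.inv().apply(np.array(t)-s["eef_pos"]).round(4).tolist())
E
python3 -c "
from h import *
togo([.537,.2215,.2],[.45,.19,.23])"
```

```text
clock 0.15 tcp [ 0.1788 -0.493   0.2306] F [ 0.1 -0.2 -0.9] w 1.0 rotvec deg to vertical-yaw0.348: [-0.09  0.   -0.01]
[0.5803, -0.5496, 0.0315]
[0.4878, -0.5497, 0.0015]
```

```bash
python3 -m inch '{"delta_pos":[[0.53,-0.55,0.0],[0.53,-0.55,0.0],[0.53,-0.55,0.0],[0.53,-0.55,0.0],[0.53,-0.55,0.0],[0.53,-0.55,0.0],[0.53,-0.55,0.0],[0.53,-0.55,0.0]],"rotation":[[0,0,0],[0,0,0],[0,0,0],[0,0,0],[0,0,0],[0,0,0],[0,0,0],[0,0,0]],"hand":[1,1,1,1,1,1,1,1]}' 25
python3 -c "
from h import *
togo([.537,.2215,.2],[.48,.2,.2])"
```

```text
clock: 0.95
eef_pos: [0.3417, -0.1262, 0.2315]
ee_rot: [0.985, 0.173, 0.0, -0.001]
ft_force: [1.2, 0.0, -0.1]
width: 1.0
clock 0.95 tcp [ 0.3417 -0.1262  0.2315] F [ 1.2  0.  -0.1] w 1.0 rotvec deg to vertical-yaw0.348: [-0.06 -0.03 -0.04]
[0.3019, -0.2605, 0.0319]
[0.241, -0.2597, 0.0319]
```

```bash
python3 -m inch '{"delta_pos":[[0.24,-0.26,0.02],[0.24,-0.26,0.02],[0.24,-0.26,0.02],[0.24,-0.26,0.02],[0.24,-0.26,0.02],[0.24,-0.26,0.02],[0.24,-0.26,0.02],[0.24,-0.26,0.02]],"rotation":[[0,0,0],[0,0,0],[0,0,0],[0,0,0],[0,0,0],[0,0,0],[0,0,0],[0,0,0]],"hand":[1,1,1,1,1,1,1,1]}'
python3 - <<'E'
from h import *
togo([.537,.2215,.2])
c=ctrl.get_calibration("wrist");im=ctrl.get_image("wrist")
cv2.imwrite("pics/w1.png",im[:,:,::-1])
np.save('w1cal.npy',c,allow_pickle=True)
for n,P in dict(handle=(.5375,.2217,.118),hub=(.5127,.1665,.052)).items(): print(n,proj(c,P))
E
```

```text
clock: 1.75
eef_pos: [0.4856, 0.1925, 0.2109]
ee_rot: [0.983, 0.184, -0.0, -0.006]
ft_force: [-0.3, -0.3, 0.6]
width: 1.003
clock 1.75 tcp [0.4856 0.1925 0.2109] F [-0.3 -0.3  0.6] w 1.003 rotvec deg to vertical-yaw0.348: [-0.73 -0.11  1.31]
[0.0584, -0.0082, 0.0111]
handle [242.45748184 119.65779396]
hub [292.13403289 160.05709886]
```

View pics/w1.png

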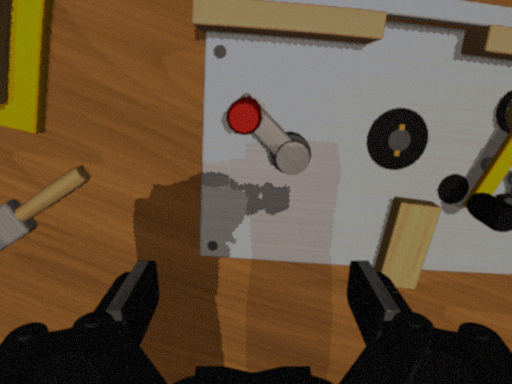

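```bash
python3 - <<'E'
from h import *
togo([.537,.2215,.2])
im=ctrl.get_image("wrist");c=ctrl.get_calibration("wrist")
h=cv2.cvtColor(im,cv2.COLOR_RGB2HSV)
m=((h[...,0]<6)|(h[...,0]>174))&(h[...,1]>190)&(h[...,2]>130)
m[:,320:]=0
n,l,st,ce=cv2.connectedComponentsWithStats(m.astype(np.uint8));i=1+st[1:,4].argmax();print(st[i],ce[i])
H=onz(c,*ce[i],.118);print('handle',H)
g=cv2.medianBlur(cv2.cvtColor(im,cv2.COLOR_RGB2GRAY),3)
C=cv2.HoughCircles(g[100:200,250:340],cv2.HOUGH_GRADIENT,1,20,param1=80,param2=12,minRadius=12,maxRadius=24);print(C)
B=onz(c,292,156,.052);print('hub',B,H-B,np.hypot(*(H-B)[:2]),np.arctan2((H-B)[1],(H-B)[0]))
cv2.imwrite("pics/w2.png",cv2.resize(im[80:200,200:340,::-1],None,fx=5,fy=5,interpolation=cv2.INTER_CUBIC))
E
```

```text
clock 1.8 tcp [0.4847 0.1909 0.2109] F [ 1.2 -0.2  0. ] w 0.996 rotvec deg to vertical-yaw0.348: [-0.69 -0.01  1.19]
[0.0598, -0.0096, 0.011]
[228 101  28  29 608] [241.23190789 115.13980263]
handle [0.53773943 0.21970113 0.118     ]
[[[36.5 51.5 22.3]
  [14.5 40.5 22.3]]]
hub [0.51338415 0.1641472  0.052     ] [0.02435528 0.05555393 0.066     ] 0.06065821175723945 1.1576240699842464
```

View pics/w2.png

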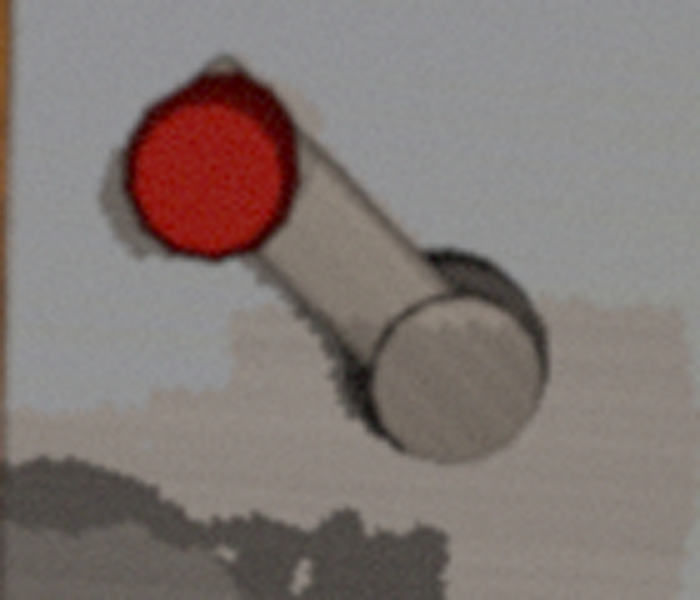

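```bash
python3 -c "
from h import *
togo([.537,.2205,.15],[.537,.2205,.07])"
```

```text
clock 1.85 tcp [0.4834 0.1891 0.211 ] F [-0.7 -0.2 -0.2] w 1.001 rotvec deg to vertical-yaw0.348: [-0.65  0.08  1.08]
[0.0614, -0.0094, 0.061]
[0.0615, -0.0084, 0.141]
```

```bash
python3 -m inch '{"delta_pos":[[0.062,-0.009,0.03],[0.062,-0.009,0.06],[0.062,-0.009,0.06],[0.062,-0.009,0.06],[0.062,-0.009,0.06]],"rotation":[[-0.6,0,1],[-0.6,0,1],[-0.6,0,1],[-0.6,0,1],[-0.6,0,1]],"hand":[1,1,1,1,1]}'
python3 -c "
from h import *
togo([.537,.2205,.15],[.537,.2205,.07])"
```

```text
clock: 2.35
eef_pos: [0.541, 0.2096, 0.1525]
ee_rot: [0.983, 0.182, -0.001, -0.005]
ft_force: [0.6, 0.9, -0.3]
width: 0.999
clock 2.35 tcp [0.541  0.2096 0.1525] F [ 0.6  0.9 -0.3] w 0.999 rotvec deg to vertical-yaw0.348: [-0.55  0.05  0.99]
[0.0002, -0.0116, 0.0026]
[0.0003, -0.0108, 0.0826]
```

```bash
python3 -m inch '{"delta_pos":[[0,-0.011,0.0],[0,-0.011,0.0],[0,-0.011,0.03],[0,-0.011,0.06],[0,-0.011,0.08],[0,-0.011,0.082],[0,-0.011,0.082]],"rotation":[[-0.6,0,1],[-0.6,0,1],[-0.6,0,1],[-0.6,0,1],[-0.6,0,1],[-0.6,0,1],[-0.6,0,1]],"hand":[1,1,1,1,1,1,1]}'
python3 -c "
from h import *
togo([.537,.2205,.07])"
```

```text
clock: 3.05
eef_pos: [0.5407, 0.2099, 0.0711]
ee_rot: [0.983, 0.182, -0.001, -0.004]
ft_force: [0.5, -0.4, 0.1]
width: 0.995
clock 3.05 tcp [0.5407 0.2099 0.0711] F [ 0.5 -0.4  0.1] w 0.995 rotvec deg to vertical-yaw0.348: [-0.5   0.06  1.06]
[0.0004, -0.0111, 0.0012]
```

```bash
python3 -c "
from h import *
s=ctrl.state();print(s['qpos'],s['effort'],s['joint_velocities'])"
python3 -m inch '{"delta_pos":[[0,-0.011,0.0],[0,-0.011,0.0],[0,-0.011,0.0]],"rotation":[[0,0,0],[0,0,0],[0,0,0]],"hand":[1,1,1]}'
python3 -c "
from h import *
s=ctrl.state();print(s['qpos'],s['effort'],s['joint_velocities'])
togo([.537,.2205,.07])"
```

```text
[ 0.36554079  0.46284687 -0.27062828  0.83832924  0.00880277  3.14060072] [ 3.86414822e-04 -4.70790267e+01  2.11448997e+01 -1.48527008e-03
  3.24778212e-02  1.01128117e-05] [-0.00126907 -0.01526056  0.03225895  0.0047211   0.00080659 -0.00039023]
clock: 3.35
eef_pos: [0.5393, 0.2162, 0.0725]
ee_rot: [0.982, 0.186, -0.001, -0.007]
ft_force: [1.0, -0.7, -0.8]
width: 0.999
[ 0.37404068  0.46157009 -0.26877794  0.83910857  0.01300535  3.14061795] [ 7.90905836e-02 -4.82074678e+01  2.20139694e+01 -5.55020117e-03
  6.32585865e-02 -4.30527678e-05] [-0.00344806  0.00563506 -0.00935323 -0.00207205 -0.00135368 -0.00066344]
clock 3.35 tcp [0.5393 0.2162 0.0725] F [ 1.  -0.7 -0.8] w 0.999 rotvec deg to vertical-yaw0.348: [-0.75 -0.07  1.55]
[-0.0006, -0.0048, 0.0026]
```

```bash
python3 -m inch '{"delta_pos":[[0,-0.005,0.002],[0,-0.005,0.002],[0,-0.005,0.002],[0,-0.005,0.002],[0,-0.005,0.002]],"rotation":[[-0.3,0,-8],[-0.5,0,-16],[-0.7,0,-24],[-0.7,0,-24],[-0.7,0,-24]],"hand":[1,1,1,1,1]}'
sed -i 's/\.174/.400/g; s/0\.348/.8/' h.py
python3 -c "
from h import *
togo([.537,.2205,.07])
cv2.imwrite('pics/w3.png',ctrl.get_image('wrist')[:,:,::-1])"
```

```text
clock: 3.85
eef_pos: [0.5377, 0.2209, 0.0709]
ee_rot: [0.923, 0.385, 0.002, -0.001]
ft_force: [-0.5, 0.0, 0.5]
width: 1.0
clock 3.85 tcp [0.5377 0.2209 0.0709] F [-0.5  0.   0.5] w 1.0 rotvec deg to vertical-yaw.8: [ 0.04 -0.26 -0.51]
[-0.0008, -0.0002, 0.0009]
```

View pics/w3.png

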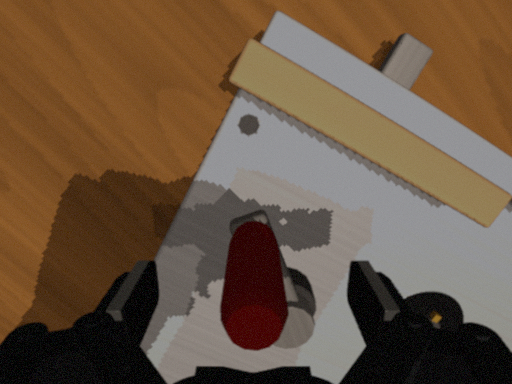

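```bash
python3 -m inch '{"delta_pos":[[0,0,0],[0,0,0],[0,0,0],[0,0,0],[0,0,0],[0,0,0]],"rotation":[[0,0,0],[0,0,0],[0,0,0],[0,0,0],[0,0,0],[0,0,0]],"hand":[-1,-1,-1,-1,-1,-1]}' 25
python3 - <<'E'
from h import *
togo()
cat=ctrl.get_image('wrist')
cv2.imwrite('pics/w4.png',cat[:,:,::-1])
E
```

```text
clock: 4.5
eef_pos: [0.5377, 0.2208, 0.071]
ee_rot: [0.923, 0.385, 0.002, -0.0]
ft_force: [0.2, -0.6, 0.8]
width: 0.295
clock 4.5 tcp [0.5377 0.2208 0.071 ] F [ 0.2 -0.6  0.8] w 0.295 rotvec deg to vertical-yaw.8: [ 0.05 -0.25 -0.5 ]
```

View pics/w4.png

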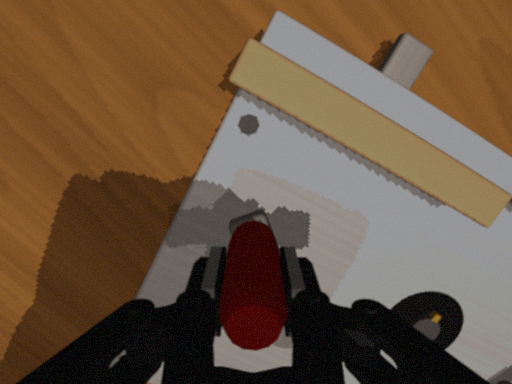

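```bash
cat >> h.py <<'E'
C0=np.array([.513,.1655]);A0=np.arctan2(.2208-.1655,.5377-.513);Rr=.0603
def arc(start,step,n,c=C0,r=Rr,z=.071):
    s=ctrl.state();v=s['eef_pos'][:2]-c
    print('progress now (mod 360)',round(np.degrees(A0-np.arctan2(v[1],v[0]))%360,1),'r',np.hypot(*v).round(4),'q6',s['qpos'][5].round(2), 'start->',np.round(s['eef_pos'][:2]-[.5377,.2208],4))
    ph=A0-np.radians(start+step*np.arange(1,n+1))
    togo(*[[c[0]+r*np.cos(a),c[1]+r*np.sin(a),z] for a in ph])
E
python3 -c "
from h import *
arc(0,10,6)"
```

```text
progress now (mod 360) 0.0 r 0.0606 q6 2.74 start-> [ 0. -0.]
clock 4.55 tcp [0.5377 0.2208 0.071 ] F [0.4 0.  1.5] w 0.301 rotvec deg to vertical-yaw.8: [ 0.05 -0.25 -0.5 ]
[0.0026, 0.0102, 0.0]
[0.0036, 0.0207, 0.0]
[0.0028, 0.0311, 0.0]
[0.0002, 0.0413, 0.0]
[-0.0042, 0.0509, 0.0]
[-0.0101, 0.0596, -0.0]
```

```bash
python3 -m inch '{"delta_pos":[[0.0026,0.0102,0],[0.0036,0.0207,0],[0.0028,0.0311,0],[0.0002,0.0413,0],[-0.0042,0.0509,0],[-0.0101,0.0596,0]],"rotation":[[0,0,0],[0,0,0],[0,0,0],[0,0,0],[0,0,0],[0,0,0]],"hand":[-1,-1,-1,-1,-1,-1]}'
python3 -c "
from h import *
arc(60,15,8)"
```

```text
clock: 5.15
eef_pos: [0.5732, 0.1708, 0.0709]
ee_rot: [0.923, 0.385, 0.002, -0.001]
ft_force: [-2.7, 1.3, 3.5]
width: 0.3
progress now (mod 360) 60.9 r 0.0604 q6 2.64 start-> [ 0.0355 -0.05  ]
clock 5.15 tcp [0.5732 0.1708 0.0709] F [-2.7  1.3  3.5] w 0.3 rotvec deg to vertical-yaw.8: [ 0.02 -0.25 -0.52]
[-0.011, 0.0099, -0.0001]
[-0.0249, 0.0174, -0.0002]
[-0.0402, 0.0209, -0.0003]
[-0.0559, 0.0204, -0.0003]
[-0.071, 0.0158, -0.0004]
[-0.0843, 0.0075, -0.0004]
[-0.0951, -0.004, -0.0005]
[-0.1025, -0.0178, -0.0005]
```

```bash
python3 -m inch '{"delta_pos":[[-0.011,0.0099,0],[-0.0249,0.0174,0],[-0.0402,0.0209,0],[-0.0559,0.0204,0],[-0.071,0.0158,0],[-0.0843,0.0075,0],[-0.0951,-0.004,0],[-0.1025,-0.0178,0]],"rotation":[[0,0,0],[0,0,0],[0,0,0],[0,0,0],[0,0,0],[0,0,0],[0,0,0],[0,0,0]],"hand":[-1,-1,-1,-1,-1,-1,-1,-1]}'
python3 -c "
from h import *
arc(180,15,8)"
```

```text
clock: 5.95
eef_pos: [0.4904, 0.1102, 0.071]
ee_rot: [0.923, 0.385, 0.005, -0.0]
ft_force: [3.9, 6.2, -3.6]
width: 0.302
progress now (mod 360) 178.2 r 0.0597 q6 2.57 start-> [-0.0473 -0.1106]
clock 5.95 tcp [0.4904 0.1102 0.071 ] F [ 3.9  6.2 -3.6] w 0.302 rotvec deg to vertical-yaw.8: [ 0.17 -0.55 -0.58]
[-0.0049, -0.0169, -0.0001]
[-0.0044, -0.0326, -0.0001]
[0.0002, -0.0477, -0.0001]
[0.0085, -0.0611, -0.0001]
[0.02, -0.0718, -0.0]
[0.0338, -0.0793, 0.0001]
[0.0492, -0.0829, 0.0002]
[0.0649, -0.0824, 0.0004]
```

```bash
python3 -m inch '{"delta_pos":[[-0.0049,-0.0169,0],[-0.0044,-0.0326,0],[0.0002,-0.0477,0],[0.0085,-0.0611,0],[0.02,-0.0718,0],[0.0338,-0.0793,0],[0.0492,-0.0829,0],[0.0649,-0.0824,0]],"rotation":[[0,0,0],[0,0,0],[0,0,0],[0,0,0],[0,0,0],[0,0,0],[0,0,0],[0,0,0]],"hand":[-1,-1,-1,-1,-1,-1,-1,-1]}'
python3 -c "
from h import *
arc(300,15,8)
cv2.imwrite('pics/t2.png',cv2.resize(ctrl.get_image('top')[115:250,155:320,::-1],None,fx=4.4,fy=4.4))"
```

```text
clock: 6.75
eef_pos: [0.4766, 0.2136, 0.0709]
ee_rot: [0.923, 0.385, 0.004, 0.0]
ft_force: [-1.0, -4.0, 0.6]
width: 0.294
progress now (mod 360) 298.8 r 0.0603 q6 2.77 start-> [-0.0611 -0.0072]
clock 6.75 tcp [0.4766 0.2136 0.0709] F [-1.  -4.   0.6] w 0.294 rotvec deg to vertical-yaw.8: [ 0.2  -0.36 -0.58]
[0.0163, 0.0048, 0.0001]
[0.0297, 0.0131, 0.0002]
[0.0405, 0.0245, 0.0003]
[0.0479, 0.0384, 0.0004]
[0.0515, 0.0537, 0.0005]
[0.051, 0.0695, 0.0005]
[0.0464, 0.0846, 0.0005]
[0.0381, 0.0979, 0.0005]
```

View pics/t2.png

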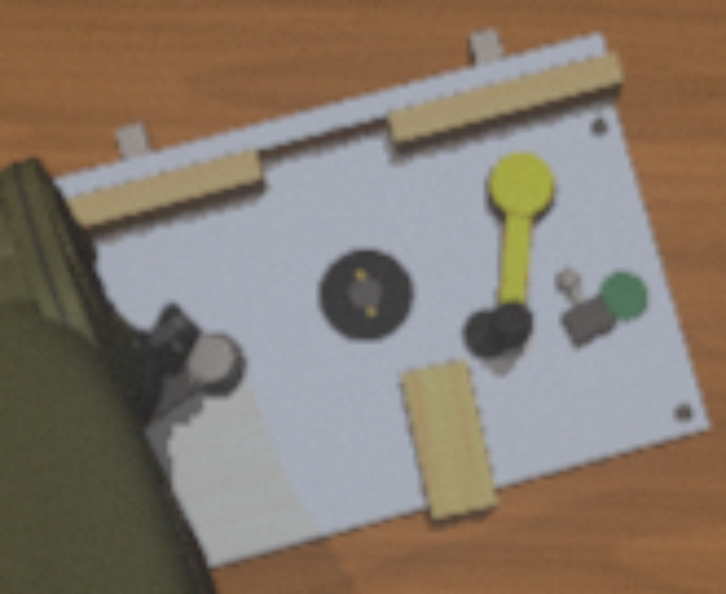

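```bash
python3 -m inch '{"delta_pos":[[0.0163,0.0048,0],[0.0297,0.0131,0],[0.0405,0.0245,0],[0.0479,0.0384,0],[0.0515,0.0537,0],[0.051,0.0695,0],[0.0464,0.0846,0],[0.0381,0.0979,0]],"rotation":[[0,0,0],[0,0,0],[0,0,0],[0,0,0],[0,0,0],[0,0,0],[0,0,0],[0,0,0]],"hand":[-1,-1,-1,-1,-1,-1,-1,-1]}'
python3 -c "
from h import *
arc(420,15,8)"
```

```text
clock: 7.6
eef_pos: [0.5731, 0.1729, 0.0709]
ee_rot: [0.923, 0.385, 0.003, -0.001]
ft_force: [-7.5, 1.8, 2.6]
width: 0.293
progress now (mod 360) 58.9 r 0.0606 q6 2.64 start-> [ 0.0354 -0.0479]
clock 7.6 tcp [0.5731 0.1729 0.0709] F [-7.5  1.8  2.6] w 0.293 rotvec deg to vertical-yaw.8: [-0.02 -0.36 -0.54]
[-0.0124, 0.0115, -0.0002]
[-0.0263, 0.0189, -0.0003]
[-0.0416, 0.0225, -0.0004]
[-0.0574, 0.022, -0.0005]
[-0.0724, 0.0174, -0.0006]
[-0.0858, 0.0091, -0.0006]
[-0.0966, -0.0024, -0.0007]
[-0.104, -0.0163, -0.0007]
```

```bash
python3 -m inch '{"delta_pos":[[-0.0124,0.0115,0],[-0.0263,0.0189,0],[-0.0416,0.0225,0],[-0.0574,0.022,0],[-0.0724,0.0174,0],[-0.0858,0.0091,0],[-0.0966,-0.0024,0],[-0.104,-0.0163,0]],"rotation":[[0,0,0],[0,0,0],[0,0,0],[0,0,0],[0,0,0],[0,0,0],[0,0,0],[0,0,0]],"hand":[-1,-1,-1,-1,-1,-1,-1,-1]}'
python3 -c "
from h import *
arc(540,15,8)"
```

```text
clock: 8.4
eef_pos: [0.49, 0.1105, 0.071]
ee_rot: [0.923, 0.385, 0.006, -0.001]
ft_force: [5.0, 6.6, -1.4]
width: 0.3
progress now (mod 360) 178.6 r 0.0596 q6 2.57 start-> [-0.0477 -0.1103]
clock 8.4 tcp [0.49   0.1105 0.071 ] F [ 5.   6.6 -1.4] w 0.3 rotvec deg to vertical-yaw.8: [ 0.15 -0.64 -0.58]
[-0.0047, -0.0164, -0.0001]
[-0.0042, -0.0322, -0.0002]
[0.0003, -0.0472, -0.0002]
[0.0086, -0.0606, -0.0001]
[0.0201, -0.0714, 0.0]
[0.034, -0.0788, 0.0001]
[0.0493, -0.0824, 0.0003]
[0.065, -0.0819, 0.0005]
```

```bash
python3 -m inch '{"delta_pos":[[-0.0047,-0.0164,0],[-0.0042,-0.0322,0],[0.0003,-0.0472,0],[0.0086,-0.0606,0],[0.0201,-0.0714,0],[0.034,-0.0788,0],[0.0493,-0.0824,0],[0.065,-0.0819,0]],"rotation":[[0,0,0],[0,0,0],[0,0,0],[0,0,0],[0,0,0],[0,0,0],[0,0,0],[0,0,0]],"hand":[-1,-1,-1,-1,-1,-1,-1,-1]}'
python3 -c "
from h import *
arc(660,15,8)"
```

```text
clock: 9.2
eef_pos: [0.4764, 0.2134, 0.071]
ee_rot: [0.923, 0.385, 0.004, 0.0]
ft_force: [0.5, -4.5, -0.9]
width: 0.3
progress now (mod 360) 298.6 r 0.0603 q6 2.77 start-> [-0.0613 -0.0074]
clock 9.2 tcp [0.4764 0.2134 0.071 ] F [ 0.5 -4.5 -0.9] w 0.3 rotvec deg to vertical-yaw.8: [ 0.19 -0.43 -0.57]
[0.0166, 0.0048, 0.0001]
[0.0299, 0.0131, 0.0002]
[0.0407, 0.0246, 0.0004]
[0.0481, 0.0385, 0.0005]
[0.0517, 0.0538, 0.0005]
[0.0512, 0.0695, 0.0006]
[0.0467, 0.0846, 0.0006]
[0.0383, 0.098, 0.0006]
```

```bash
python3 -m inch '{"delta_pos":[[0.0166,0.0048,0],[0.0299,0.0131,0],[0.0407,0.0246,0],[0.0481,0.0385,0],[0.0517,0.0538,0],[0.0512,0.0695,0],[0.0467,0.0846,0],[0.0383,0.098,0]],"rotation":[[0,0,0],[0,0,0],[0,0,0],[0,0,0],[0,0,0],[0,0,0],[0,0,0],[0,0,0]],"hand":[-1,-1,-1,-1,-1,-1,-1,-1]}'
python3 -c "
from h import *
arc(780,15,8)"
```

```text
clock: 10.0
eef_pos: [0.5731, 0.1704, 0.071]
ee_rot: [0.923, 0.385, 0.004, -0.0]
ft_force: [-1.9, 1.9, -2.5]
width: 0.298
progress now (mod 360) 61.2 r 0.0603 q6 2.64 start-> [ 0.0354 -0.0504]
clock 10.0 tcp [0.5731 0.1704 0.071 ] F [-1.9  1.9 -2.5] w 0.298 rotvec deg to vertical-yaw.8: [ 0.15 -0.39 -0.58]
[-0.0107, 0.0097, -0.0]
[-0.0246, 0.0172, -0.0001]
[-0.0399, 0.0208, -0.0002]
[-0.0556, 0.0203, -0.0003]
[-0.0707, 0.0157, -0.0004]
[-0.0841, 0.0074, -0.0005]
[-0.0948, -0.0041, -0.0006]
[-0.1023, -0.0179, -0.0007]
```

```bash
python3 -m inch '{"delta_pos":[[-0.0107,0.0097,0],[-0.0246,0.0172,0],[-0.0399,0.0208,0],[-0.0556,0.0203,0],[-0.0707,0.0157,0],[-0.0841,0.0074,0],[-0.0948,-0.0041,0],[-0.1023,-0.0179,0]],"rotation":[[0,0,0],[0,0,0],[0,0,0],[0,0,0],[0,0,0],[0,0,0],[0,0,0],[0,0,0]],"hand":[-1,-1,-1,-1,-1,-1,-1,-1]}'
python3 -c "
from h import *
arc(900,15,8)"
```

```text
clock: 10.8
eef_pos: [0.4899, 0.1105, 0.071]
ee_rot: [0.923, 0.384, 0.007, -0.0]
ft_force: [5.3, 7.1, -7.4]
width: 0.297
progress now (mod 360) 178.7 r 0.0597 q6 2.57 start-> [-0.0478 -0.1103]
clock 10.8 tcp [0.4899 0.1105 0.071 ] F [ 5.3  7.1 -7.4] w 0.297 rotvec deg to vertical-yaw.8: [ 0.28 -0.71 -0.62]
[-0.0047, -0.0163, -0.0001]
[-0.0042, -0.032, -0.0002]
[0.0004, -0.0471, -0.0002]
[0.0087, -0.0605, -0.0002]
[0.0201, -0.0713, -0.0001]
[0.034, -0.0787, 0.0001]
[0.0493, -0.0823, 0.0002]
[0.065, -0.0818, 0.0004]
```

```bash
python3 -m inch '{"delta_pos":[[-0.0047,-0.0163,0],[-0.0042,-0.032,0],[0.0004,-0.0471,0],[0.0087,-0.0605,0],[0.0201,-0.0713,0],[0.034,-0.0787,0],[0.0493,-0.0823,0],[0.065,-0.0818,0]],"rotation":[[0,0,0],[0,0,0],[0,0,0],[0,0,0],[0,0,0],[0,0,0],[0,0,0],[0,0,0]],"hand":[-1,-1,-1,-1,-1,-1,-1,-1]}'
python3 -c "
from h import *
arc(1020,10,6)"
```

```text
clock: 11.6
eef_pos: [0.4761, 0.2131, 0.071]
ee_rot: [0.923, 0.384, 0.005, 0.001]
ft_force: [-1.4, -3.4, -2.3]
width: 0.301
progress now (mod 360) 298.2 r 0.0603 q6 2.77 start-> [-0.0616 -0.0077]
clock 11.6 tcp [0.4761 0.2131 0.071 ] F [-1.4 -3.4 -2.3] w 0.301 rotvec deg to vertical-yaw.8: [ 0.3  -0.49 -0.63]
[0.0121, 0.0028, 0.0001]
[0.0217, 0.0072, 0.0002]
[0.0304, 0.0131, 0.0003]
[0.0379, 0.0204, 0.0004]
[0.044, 0.0289, 0.0005]
[0.0486, 0.0384, 0.0006]
```

```bash
python3 -m inch '{"delta_pos":[[0.0121,0.0028,0],[0.0217,0.0072,0],[0.0304,0.0131,0],[0.0379,0.0204,0],[0.044,0.0289,0],[0.0486,0.0384,0],[0.0486,0.0384,0],[0.0486,0.0384,0]],"rotation":[[0,0,0],[0,0,0],[0,0,0],[0,0,0],[0,0,0],[0,0,0],[0,0,0],[0,0,0]],"hand":[-1,-1,-1,-1,-1,-1,-1,-1]}'
python3 -c "
from h import *
arc(1080,10,1)"
```

```text
clock: 12.4
eef_pos: [0.5389, 0.2201, 0.0712]
ee_rot: [0.923, 0.384, 0.006, 0.001]
ft_force: [1.8, 0.4, -9.9]
width: 0.295
progress now (mod 360) 1.3 r 0.0605 q6 2.74 start-> [ 0.0012 -0.0007]
clock 12.4 tcp [0.5389 0.2201 0.0712] F [ 1.8  0.4 -9.9] w 0.295 rotvec deg to vertical-yaw.8: [ 0.38 -0.54 -0.69]
[0.0022, 0.0089, 0.0003]
```

```bash
python3 -m inch '{"delta_pos":[[0,0,0],[0,0,0],[0,0,0],[0,0,0],[0,0,-0.04],[0,0,-0.08],[0,0,-0.1],[0,0,-0.1]],"rotation":[[0,0,0],[0,0,0],[0,0,0],[0,0,0],[0,0,0],[0,0,0],[0,0,0],[0,0,0]],"hand":[1,1,1,1,1,1,1,1]}'
python3 -c "
from h import *
togo([.53,.04,.17],[.537,-.027,.17],[.51,-.10,.17])"
```

```text
clock: 13.2
eef_pos: [0.5403, 0.2211, 0.1755]
ee_rot: [0.923, 0.384, 0.01, 0.001]
ft_force: [0.1, 0.2, -0.4]
width: 1.002
clock 13.2 tcp [0.5403 0.2211 0.1755] F [ 0.1  0.2 -0.4] w 1.002 rotvec deg to vertical-yaw.8: [ 0.57 -0.97 -0.68]
[-0.1357, 0.1203, 0.0043]
[-0.1783, 0.1726, 0.0041]
[-0.2491, 0.2049, 0.0033]
```

```bash
python3 -m inch '{"delta_pos":[[-0.24,0.2,-0.02],[-0.24,0.2,-0.02],[-0.24,0.2,-0.02],[-0.24,0.2,-0.02],[-0.24,0.2,-0.02],[-0.24,0.2,-0.02],[-0.24,0.2,-0.02],[-0.24,0.2,-0.02]],"rotation":[[0.5,-1,6],[0.5,-1,12],[0.5,-1,18],[0.5,-1,25],[0.5,-1,25],[0.5,-1,25],[0.5,-1,25],[0.5,-1,25]],"hand":[1,1,1,1,1,1,1,1]}'
sed -i 's/\.400/.175/g;s/yaw\.8/yaw.35/' h.py
python3 - <<'E'
from h import *
togo([.537,-.027,.15])
cv2.imwrite('pics/t5.png',cv2.resize(ctrl.get_image('top')[115:250,155:320,::-1],None,fx=4.4,fy=4.4,interpolation=cv2.INTER_CUBIC))
c=ctrl.get_calibration("wrist")
cv2.imwrite('pics/w5.png',ctrl.get_image('wrist')[:,:,::-1])
np.save('w5cal.npy',c,allow_pickle=True)
for P in [(.537,-.027,.085),(.6365,-.031,.042)]: print(proj(c,P))
E
```

```text
clock: 14.0
eef_pos: [0.5117, -0.0918, 0.1925]
ee_rot: [0.985, 0.173, -0.0, -0.002]
ft_force: [-0.1, 0.8, -0.1]
width: 0.996
clock 14.0 tcp [ 0.5117 -0.0918  0.1925] F [-0.1  0.8 -0.1] w 0.996 rotvec deg to vertical-yaw.35: [-0.21  0.01 -0.1 ]
[0.0459, -0.0521, 0.0427]
[185.28820724 136.01020837]
[237.248723    11.71775328]
```

View pics/t5.png

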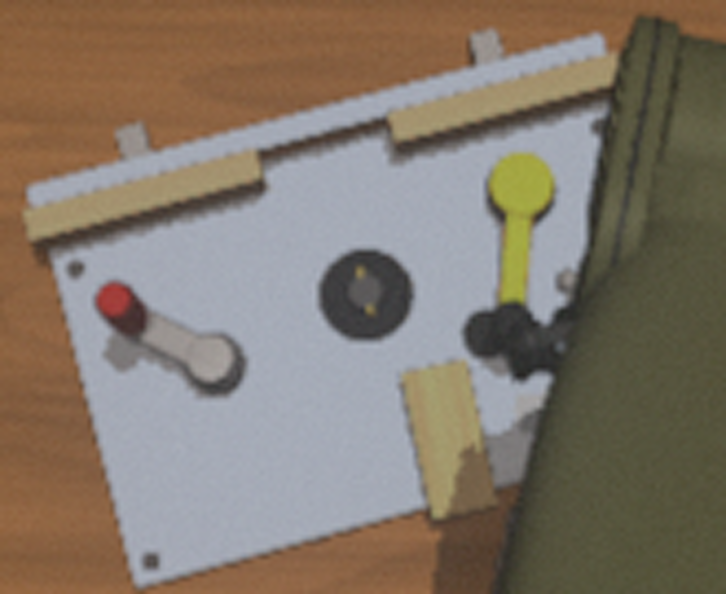

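View pics/w5.png

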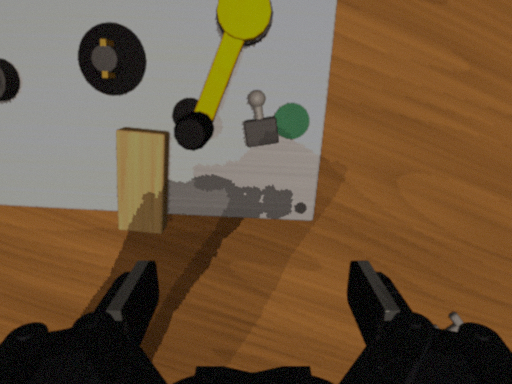

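```bash
python3 - <<'E'
from h import *
c=np.load('w5cal.npy',allow_pickle=True).item()
print(onz(c,195,130,.085),onz(c,244,14,.042),onz(c,292,121,.013))
togo([.537,-.029,.15])
E
```

```text
[ 0.54373952 -0.03252924  0.085     ] [ 0.63674628 -0.03658528  0.042     ] [ 0.56994049 -0.10784073  0.013     ]
clock 14.1 tcp [ 0.512  -0.0894  0.1926] F [ 0.  -0.1  0. ] w 0.996 rotvec deg to vertical-yaw.35: [-0.25  0.    0.11]
[0.0443, -0.0479, 0.0428]
```

```bash
python3 -m inch '{"delta_pos":[[0.022,-0.024,0.01],[0.044,-0.048,0.03],[0.044,-0.048,0.043],[0.044,-0.048,0.043],[0.044,-0.048,0.043]],"rotation":[[0,0,0],[0,0,0],[0,0,0],[0,0,0],[0,0,0]],"hand":[1,1,1,1,1]}'
python3 - <<'E'
from h import *
togo([.538,-.029,.052])
c=ctrl.get_calibration("wrist")
cv2.imwrite('pics/w6.png',ctrl.get_image('wrist')[:,:,::-1])
print(proj(c,(.538,-.029,.085)))
E
```

```text
clock: 14.6
eef_pos: [0.5362, -0.0275, 0.1495]
ee_rot: [0.984, 0.176, -0.001, -0.002]
ft_force: [-0.3, -0.6, 0.9]
width: 0.994
clock 14.6 tcp [ 0.5362 -0.0275  0.1495] F [-0.3 -0.6  0.9] w 0.994 rotvec deg to vertical-yaw.35: [-0.29  0.08  0.26]
[0.0013, 0.0025, 0.0975]
[256.43090761 212.52146929]
```

View pics/w6.png

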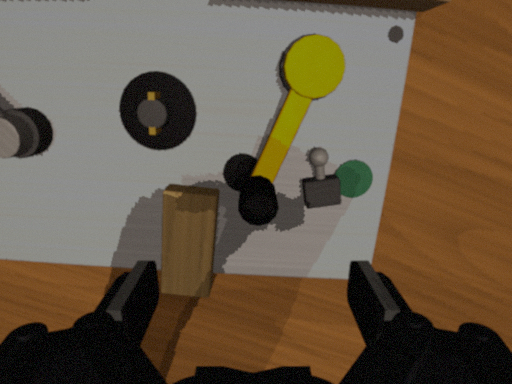

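```bash
python3 -m inch '{"delta_pos":[[0.003,0.002,0.03],[0.003,0.002,0.06],[0.003,0.002,0.09],[0.003,0.002,0.0975],[0.003,0.002,0.0975],[0.003,0.002,0.0975]],"rotation":[[0,0,0],[0,0,0],[0,0,0],[0,0,0],[0,0,0],[0,0,0]],"hand":[1,1,1,1,1,1]}'
python3 - <<'E'
from h import *
togo([.5405,-.0295,.052])
cv2.imwrite('pics/w7.png',ctrl.get_image('wrist')[:,:,::-1])
E
```

```text
clock: 15.25
eef_pos: [0.5414, -0.0287, 0.0541]
ee_rot: [0.984, 0.176, 0.001, -0.002]
ft_force: [-0.0, 0.3, 0.8]
width: 0.999
clock 15.25 tcp [ 0.5414 -0.0287  0.0541] F [-0.   0.3  0.8] w 0.999 rotvec deg to vertical-yaw.35: [-0.2  -0.13  0.18]
[-0.0011, 0.0005, 0.0021]
```

View pics/w7.png

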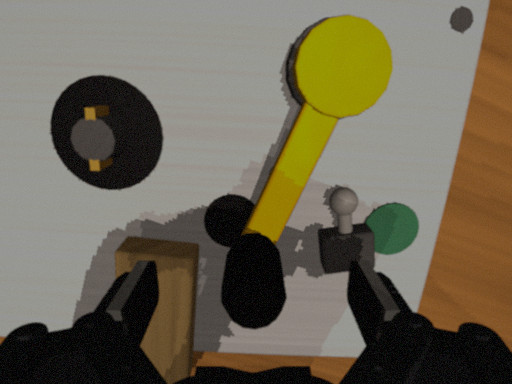

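Knob sits between the jaws, centred around column 254. Grip it.

```bash
python3 -m inch '{"delta_pos":[[-0.001,0,0.002],[-0.001,0,0.002],[-0.001,0,0.002],[-0.001,0,0.002],[-0.001,0,0.002],[-0.001,0,0.002]],"rotation":[[0,0,0],[0,0,0],[0,0,0],[0,0,0],[0,0,0],[0,0,0]],"hand":[-1,-1,-1,-1,-1,-1]}' 40
cat >> h.py <<'E'
L0=np.array([.6367,-.033])
def lev(angs,r=None):
    s=ctrl.state();v=s['eef_pos'][:2]-L0;q=np.arctan2(v[1],v[0])%(2*np.pi)-2.942
    print('q',q.round(3),'r',np.hypot(*v).round(4)); r=r or np.hypot(*v)
    togo(*[[L0[0]+r*np.cos(a+2.942),L0[1]+r*np.sin(a+2.942),.053] for a in angs])
E
python3 -c "
from h import *
lev([.25,.35,.45,.55,.65,.75,.85,.97])"
```

```text
clock: 15.9
eef_pos: [0.5409, -0.0291, 0.0528]
ee_rot: [0.984, 0.176, 0.001, -0.002]
ft_force: [-1.4, 0.5, 4.7]
width: 0.316
q 0.158 r 0.0958
clock 15.9 tcp [ 0.5409 -0.0291  0.0528] F [-1.4  0.5  4.7] w 0.316 rotvec deg to vertical-yaw.35: [-0.16 -0.2   0.19]
[-0.003, 0.0082, -0.0002]
[-0.0054, 0.0175, -0.0003]
[-0.0069, 0.027, -0.0003]
[-0.0074, 0.0366, -0.0003]
[-0.0069, 0.0461, -0.0003]
[-0.0055, 0.0556, -0.0004]
[-0.0032, 0.0649, -0.0004]
[0.0009, 0.0757, -0.0004]
```

```bash
python3 -m inch '{"delta_pos":[[-0.003,0.0085,0],[-0.0056,0.0182,0],[-0.0071,0.0281,0],[-0.0077,0.0381,0],[-0.0072,0.048,0]],"rotation":[[0,0,0],[0,0,0],[0,0,0],[0,0,0],[0,0,0]],"hand":[-1,-1,-1,-1,-1]}'
python3 -c "
from h import *
lev([.75,.85,.97],.0985)"
```

```text
clock: 16.4
eef_pos: [0.5427, -0.0732, 0.0522]
ee_rot: [0.984, 0.177, -0.005, -0.007]
ft_force: [-17.0, 9.2, 20.9]
width: 0.316
q 0.604 r 0.1022
clock 16.4 tcp [ 0.5427 -0.0732  0.0522] F [-17.    9.2  20.9] w 0.316 rotvec deg to vertical-yaw.35: [-0.89  0.4   0.37]
[0.0054, 0.0141, -0.001]
[0.0078, 0.0236, -0.0012]
[0.0119, 0.0347, -0.0014]
```

```bash
python3 -m inch '{"delta_pos":[[0.001,0.0075,-0.001],[0.003,0.0145,-0.001],[0.005,0.022,-0.001],[0.0075,0.029,-0.001],[0.0105,0.036,-0.001]],"rotation":[[0,0,0],[0,0,0],[0,0,0],[0,0,0],[0,0,0]],"hand":[-1,-1,-1,-1,-1]}'
python3 -c "
from h import *
lev([.95,1.0],.1)
cv2.imwrite('pics/w8.png',ctrl.get_image('wrist')[:,:,::-1])"
```

```text
clock: 16.9
eef_pos: [0.5614, -0.1036, 0.0522]
ee_rot: [0.984, 0.178, -0.008, -0.008]
ft_force: [-5.9, 2.5, 9.4]
width: 0.307
q 0.952 r 0.1032
clock 16.9 tcp [ 0.5614 -0.1036  0.0522] F [-5.9  2.5  9.4] w 0.307 rotvec deg to vertical-yaw.35: [-1.03  0.76  0.43]
[0.0029, -0.0015, -0.0008]
[0.0049, 0.0031, -0.0009]
```

View pics/w8.png

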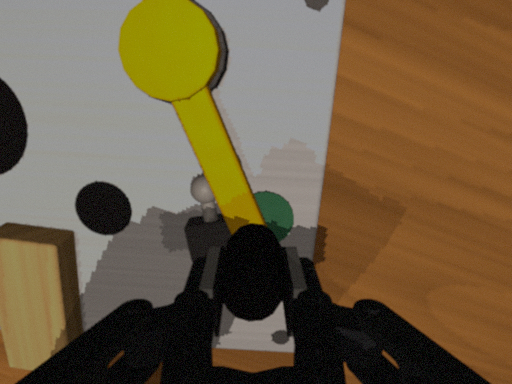

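```bash
python3 -m inch '{"delta_pos":[[0.001,0.002,0],[0.001,0.002,0],[0.001,0.001,0],[0.001,0.001,0],[0.001,0.001,0],[0,0.001,-0.04],[0,0.001,-0.09],[0,0.001,-0.12]],"rotation":[[0,0,0],[0,0,0],[0,0,0],[0,0,0],[0,0,0],[0,0,0],[0,0,0],[0,0,0]],"hand":[-1,1,1,1,1,1,1,1]}'
python3 -m inch '{"delta_pos":[[-0.05,0.0,-0.02],[-0.1,0.05,-0.03],[-0.15,0.1,-0.03],[-0.2,0.15,-0.03],[-0.2,0.15,-0.03],[-0.2,0.15,-0.03]],"rotation":[[0,0,0],[0,0,0],[0,0,0],[0,0,0],[0,0,0],[0,0,0]],"hand":[1,1,1,1,1,1]}'
python3 - <<'E'
from h import *
im=ctrl.get_image('top')
cv2.imwrite('pics/t9f.png',im[:,:,::-1]);cv2.imwrite('pics/t9.png',cv2.resize(im[115:250,155:320,::-1],None,fx=4.4,fy=4.4,interpolation=cv2.INTER_CUBIC))
togo()
E
```

```text
clock: 17.75
eef_pos: [0.5662, -0.1071, 0.1754]
ee_rot: [0.984, 0.177, -0.006, -0.006]
ft_force: [1.6, 0.2, -0.3]
width: 1.0
clock: 18.35
eef_pos: [0.4298, -0.3216, 0.2053]
ee_rot: [0.984, 0.175, -0.006, -0.005]
ft_force: [0.8, -0.1, -0.2]
width: 0.999
clock 18.4 tcp [ 0.4297 -0.3219  0.2052] F [-0.2 -1.8 -0.3] w 0.997 rotvec deg to vertical-yaw.35: [-0.71  0.6   0.1 ]
```

View pics/t9.png

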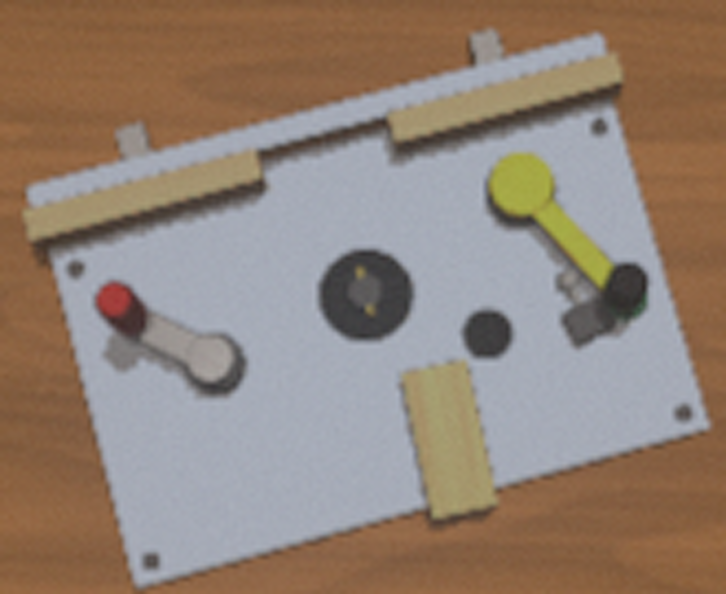

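View pics/t9f.png

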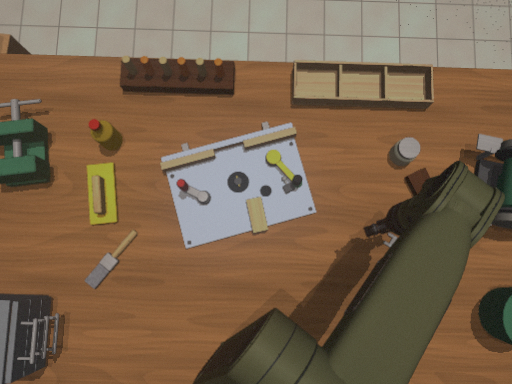

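```bash
python3 - <<'E'
from h import *
c=ctrl.get_calibration("top")
t=lambda x,y,z:onz(c,155+(x-1.7)/4.4,115+(y-1.7)/4.4,z)
d=t(627,286,.085)-t(521,186,.042);print('q',np.arctan2(d[1],d[0])%6.2832-2.942)
print('handle',t(115,301,.118))
ctrl.close_job()
E
```

```text
q 0.9459461162195062
handle [0.53650025 0.21994169 0.118     ]
the job is handed in; nothing more can be done
```

I gave the crank three full clockwise turns, holding its free-spinning handle, and let go with the handle back where it started. I then pushed the lock lever past its detent into the notch, released it, moved the arm clear, and handed the job in at about 18.4 s.

**Crank:** in the last top picture the handle is within about 1 mm of its starting position. The turn count comes from the gripper's measured path around the axis. I didn't measure the cutter's height directly.

**Lever:** it stands at about 0.95 rad, with the knob over the green pad. It stayed near 0.15 rad until the cranking was done.

**Other things:**
- The test piece, push block, bottle, jar and brush look unmoved, and I sent nothing near the cutter.
- In the last picture the arm partly hides the spanner and offcut. It was about 0.2 m above the bench on that side.

**Forces:** the wrist force stayed under about 30 N in the readings I took.

**What disagreed or went wrong:**
- On the first approach the tool stopped about 11 mm short because the last joint was at its limit. I fixed this by turning the wrist before gripping the handle.
- The cameras disagreed on the lever knob's position by up to about 9 mm. The pads' width covered that when gripping.

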